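# Press the cap home with the bench locking pliers and release it

## Task

One of the two bench-mounted locking pliers holds a concrete test cylinder whose steel cap still stands proud. Close that tool's handle over centre until it locks by itself and the cap is pressed fully home, take your hand off, then flick its release lever so that the jaws spring open. Leave the capped cylinder free and upright in its seat.

Things in the scene. Friction and masses are not known exactly. Their poses are not given: they have to be found in the camera images.
- pliers_handle (a joint): angle of the upper handle of the pliers to use, the ones whose jaws hold the capped cylinder (its twin stands empty). 0 = fully open: the handle rises 0.80 rad (46 deg) from its hinge towards the robot; 0.80 = locked, level. Pushing it down (about 5 to 8 N at the grip) swings the jaw onto the cap; it resists until centre at 0.68, then snaps on to its stop at 0.80 and stays. Let go well short of centre it springs open again.
- pliers_grip (a point): point in the middle of the top face of the handle's black rubber grip (grip 72 x 26 x 14 mm). Its x axis runs along the handle to the hinge, y along the hinge axis (level), z out of the top face. The hinge axis lies 100 mm along +x and 7 mm along -z from this point, 116 mm above the table. The handle ends 17 mm beyond this point, away from the hinge. Closing, the point comes down from about 193 to 123 mm above the table, swinging out towards the robot.
- pliers_release_pad (a point): middle of the top face of the release lever's pad, a dark steel plate 36 x 36 x 6 mm, 98 mm above the table, on the pliers' centre line 165 mm from the hinge axis on the handle's side (65 mm beyond the grip point of the locked handle). A see-saw lever, sprung back up: pressing the pad down 13 to 18 mm (about 10 N, stop at about 23 mm) lifts the locked handle back over centre and it flies up to fully open by itself. Axes: x towards the jaws, z up when at rest.
- cylinder: grey concrete cylinder, 50 mm across, 60 mm tall, 0.33 kg with its cap, loose, standing upright in a shallow round seat (its foot 20 mm above the table) under the jaw, 100 mm beyond the handle's hinge on the side away from the handle. Origin at the centre of its underside, z up.
- cap (a joint): how far (m) the steel cap (58 mm across, 24 mm deep) has been pressed down onto the cylinder: starts between 0 and 0.002, 0.008 = fully home. It slides stiffly (14 N) and stays where it is pressed; the closed pliers press it home.
Not all that is in view belongs to the job. What is shaped like the cylinder but purple or turquoise is not meant.

How it is judged:
By the outcome, as a careful person would: the job done as asked, in the order asked, and still so for the second after the job is handed in, with the robot touching nothing.
It also fails if it takes over 40 s, if anything falls off the work surface, if the arm or the gripper's body presses on something with over 40 N, if the wrist force passes 120 N, or if a joint passes its speed limit or range.

## Robot

A 7-joint arm with a two-finger parallel gripper is mounted at the origin on the work surface. World frame = base frame: x ahead of the robot, y to its left, z up, the work surface at z = 0. Lengths are in mm, angles in rad, forces in N, time in s.
With the tool pointing down it reaches from about 425 to 875 mm from the base axis. Payload 4.7 kg.
Tool frame: the origin (TCP) lies between the finger pads; the fingertips stand 11 mm ahead of it and the grasp point (between the pads) lies 8 mm behind it; z points along the fingers, y is the direction in which the jaws open and shut (so a half turn about z gives the same grasp; the last joint's range is limited). The gripper opens to 85 mm and grips with 20 to 120 N. Pads are 22 mm wide; open, the fingers measure 114 mm over their backs; the gripper's body (76 mm by 85 mm) begins 54 mm behind the grasp point. The pads swing forward as they close: fully open they stand 13 mm farther back than shut.
Start: joints at [0.014, 0.321, -0.07, 1.45, 0.023, 1.371, -0.057], TCP at [650.018, -0.024, 242.349] pointing down, gripper open.
Joint ranges: [-2.86, 2.86], [-0.3, 2.09], [-1.38, 1.24], [0.06, 2.45], [-1.56, 4.7], [0.09, 2.05], [-2.69, 2.69]. Speed limits (rad/s): [2.57, 2.57, 3.14, 3.14, 3.14, 3.14, 3.14].

## Interface

Orientations are given as a unit quaternion [w, x, y, z].
In Python, from plant import env, get_image, get_calibration gives the robot as it stands.
- The arm moves only by the shell command python3 -m inch 'ROWS'. ROWS is text: rows parted by semicolons, each of 7 numbers parted by spaces: the closure, from -1 (fully open) to 1 (shut), then the shift along the tool's x, y, z in mm, then the turn, a rotation vector about the tool's x, y, z in degrees. A call has exactly 5 rows; each row shifts and turns the commanded pose from where the row before left it, along the tool's axes as they then stand; what a row does not reach is not made up. A row lasts 1/8 s, in which the tool goes at most 62.5 mm and 10.7 degrees, less where a joint would pass 70% of its speed; a pose out of reach is approached as far as the arm can. A call is refused whole if a number of a shift passes 62.5 or a number of a turn 10.7, either way. A call with a gripper value outside its range is refused whole. The fingers move at their own pace and stop on an object; the grip force is fixed at half the most. Time passes only in rows, so rows that do not move let the fingers close, or fill a call up. It gives the time, the measured TCP pose, the force and the opening at its end, in the units of the state.
- env.sense(): the state, without advancing time (a new reading comes with each control period).
- get_image(name): name is "scene" or "side" or "wrist"; returns the picture (384x512x3 uint8, red, green, blue); there is no depth.
- get_calibration(name): a dict with "K" (3x3 intrinsics, pixels), "extrinsics" (4x4, takes a point from camera to world coordinates); the wrist camera has in their place "mount" (4x4, takes a point from camera to tool coordinates, whose origin is the TCP and whose axes are the flange's). Camera axes: x right, y down, z forward; pixel columns grow to the right and rows downward; lengths in mm; the calibration is good to about 2 mm. The wrist camera is an equidistant fisheye: a pixel r from the principal point sees the ray r / f radians off the axis. A picture is of the moment at which its call begins: read the wrist's pose just before it. get_calibration takes no time and is no camera call.
- env.finish_job(): hands the job in, once; it reports no verdict.
The state is a dict: "clock": time; "q": joint angles; "qd": joint speeds; "tau": joint torques, N m; "ee_pos": TCP position; "ee_rot": TCP orientation; "wrist_force": force on the tool from outside, world axes, zero at the start; "torque": the same for the moment, N m; "finger_gap": finger opening in mm.
Only numpy, scipy, OpenCV 4.12 (cv2) and the standard library are available. Lean on these libraries where they do the work, as an engineer would, in place of code of your own. Each camera call takes 0.05 s, during which the arm holds its last target.

## Working session

There is one attempt and no reset: what is moved stays moved. The work goes in short steps, Python scripts to look and compute and a shell command to move; the robot and the scene stay as the last step left them, time stands still between calls to the robot, and variables do not carry over. Pictures are saved under pics/ and viewed, and the job is handed in when it is done.

```bash
ls; mkdir -p pics
python3 - <<'E'
from plant import env,get_image,get_calibration
import cv2
s=env.sense();print(s)
for n in("scene","side","wrist"):
    c=get_calibration(n);print(n,{k:(v.round(4).tolist() if hasattr(v,'round') else v) for k,v in c.items()})
    cv2.imwrite(f"pics/{n}0.png",get_image(n)[:,:,::-1])
E
```

```text
pics
{'clock': 0.0, 'q': array([ 0.01410002,  0.32183705, -0.07006949,  1.45170621,  0.02261198,
        1.37080724, -0.0569026 ]), 'qd': array([1.90869409e-03, 9.73292811e-05, 4.85885924e-04, 6.04075706e-04,
       1.79251959e-04, 2.67277725e-03, 1.01688637e-03]), 'tau': array([-1.25131752e-03, -4.93579853e+01, -3.82724963e-01, -3.14334905e+01,
        1.30020955e-02,  1.12603378e-02,  4.26072404e-06]), 'ee_pos': array([ 6.49465618e+02, -6.23363154e-02,  2.41198581e+02]), 'ee_rot': array([-6.54268875e-04,  7.07100581e-01,  7.07112295e-01, -7.37061854e-04]), 'wrist_force': array([ 0.3926317 ,  0.58414863, -0.05577118]), 'torque': array([ 0.00757105, -0.02115255,  0.00899119]), 'finger_gap': 85.72248990965838}
scene {'K': [[448.3835, 0.0, 256.6783], [0.0, 448.3835, 191.9647], [0.0, 0.0, 1.0]], 'extrinsics': [[-0.1773, 0.6613, -0.7289, 1502.7774], [0.9841, 0.1144, -0.1357, 125.6369], [-0.0063, -0.7414, -0.6711, 949.1285], [0.0, 0.0, 0.0, 1.0]]}
side {'K': [[350.3819, 0.0, 252.7172], [0.0, 350.3819, 195.3679], [0.0, 0.0, 1.0]], 'extrinsics': [[0.757, -0.3325, 0.5625, 176.2728], [-0.653, -0.4168, 0.6323, -506.4801], [0.0242, -0.846, -0.5326, 536.7955], [0.0, 0.0, 0.0, 1.0]]}
wrist {'K': [[297.3186, 0.0, 251.836], [0.0, 297.3186, 191.4877], [0.0, 0.0, 1.0]], 'mount': [[-0.0003, -0.9611, -0.2761, 70.1388], [1.0, -0.0007, 0.0012, 0.658], [-0.0014, -0.2761, 0.9611, -131.4369], [0.0, 0.0, 0.0, 1.0]]}
```

View pics/scene0.png

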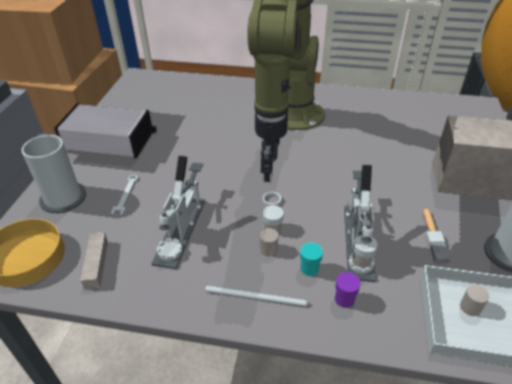

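View pics/side0.png

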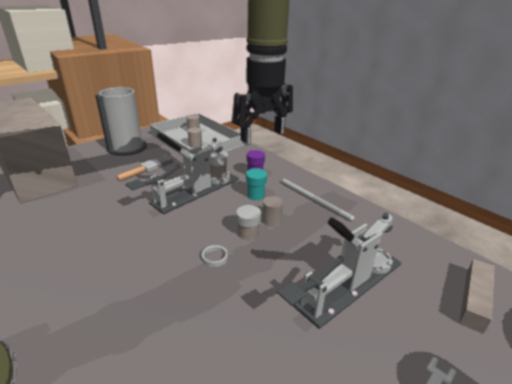

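View pics/wrist0.png

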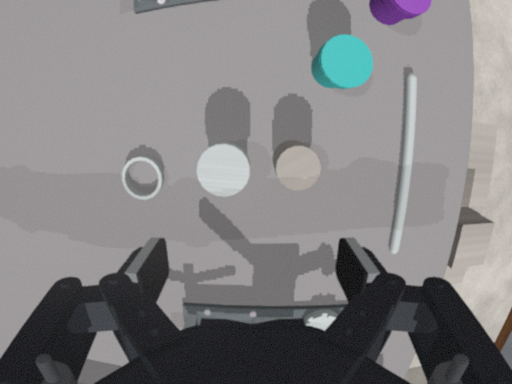

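Run:
```python
import cv2,numpy as np
a=cv2.imread('pics/scene0.png');b=cv2.imread('pics/side0.png')
r=lambda im,x,y,w,h:cv2.resize(im[y:y+h,x:x+w],(400,400*h//w),interpolation=cv2.INTER_CUBIC)
t=np.hstack([r(a,315,155,100,130),r(a,140,145,100,130)]);cv2.imwrite('pics/c1.png',t)
t=np.hstack([r(b,130,110,130,110),r(b,270,205,140,118)[:338]]) if 0 else r(b,130,110,130,110)
cv2.imwrite('pics/c2.png',cv2.resize(t,(780,660*780//780))[:600])
```

```text
(no output)
```

View pics/c1.png

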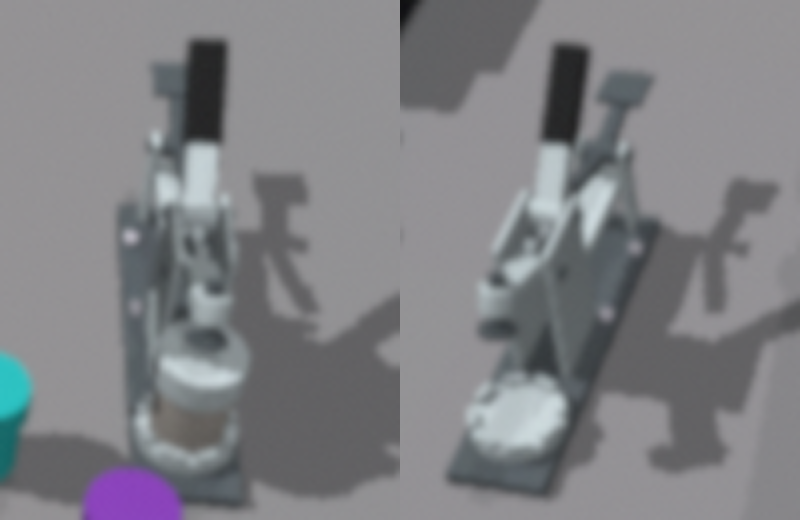

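View pics/c2.png

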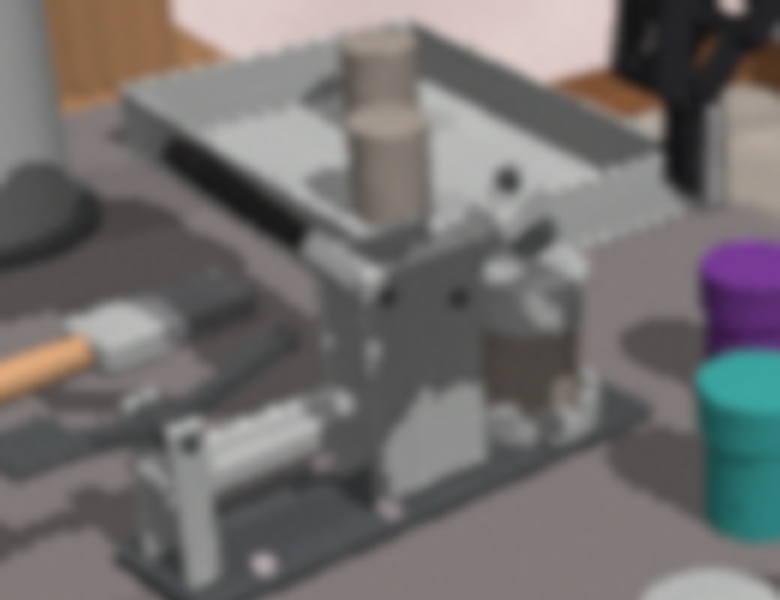

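The right-hand pliers in the scene view hold the capped cylinder, at scene pixel (365,258). The twin at (170,247) is empty. Other things that could be taken for the cylinder:
- a loose capped cylinder at (273,220)
- a bare cylinder at (269,242)
- a cylinder in the tray at (475,299)
- the turquoise one at (311,260) and the purple one at (346,290)

I'm choosing the right-hand pliers, and the crop confirms it. Next I fit their pose.

```bash
cat > h.py <<'E'
import numpy as np
from plant import env,get_image,get_calibration
from scipy.optimize import least_squares
from scipy.spatial.transform import Rotation as R
def proj(n,P):
    c=get_calibration(n);E=np.linalg.inv(c['extrinsics']);P=np.atleast_2d(P)@E[:3,:3].T+E[:3,3]
    p=P@c['K'].T;return p[:,:2]/p[:,2:]
def model(hx,hy,yaw,th=0.0):
    # local: X toward jaws, origin at hinge on table z
    a=0.8-th
    ex=np.array([np.cos(a),0,-np.sin(a)]);ez=np.array([np.sin(a),0,np.cos(a)]);ey=np.array([0,1,0])
    g=np.array([0,0,116.])-100*ex+7*ez
    gc=[g+sx*36*ex+sy*13*ey for sx,sy in((-1,1),(-1,-1),(1,-1),(1,1))]
    L=np.array([g]+gc+[[-165,0,98]]+[[-165+sx*18,sy*18,98] for sx,sy in((-1,1),(-1,-1),(1,-1),(1,1))]+[[100,0,20]])
    Z=R.from_euler('z',yaw).as_matrix()
    return L@Z.T+[hx,hy,0]
E
python3 - <<'E'
from h import *
# scene pixels: crop/4+(315,155); corners: (-1,+1)= robot end,+y ...
o=lambda x,y:(315+x/4,155+y/4)
# image right=+y
obs=np.array([o(227,40),o(188,40),o(184,142),o(221,142),o(152,93),o(152,62)])
# pad corners: left (sy=-1): near jaws (+1,-1) idx 8 row lower ; far (-1,-1) idx 7
def f(p):
    q=proj('scene',model(*p)[[1,2,3,4,8,7]]);return (q-obs).ravel()
r=least_squares(f,[640,200,0]);print(r.x,np.degrees(r.x[2]),np.round(r.fun.reshape(-1,2),1).tolist())
M=model(*r.x);print(M.round(1)[[0,5,10]]);print(proj('scene',M)[[0,5,10]],proj('side',M).round(0).tolist())
E
```

```text
[6.35405069e+02 2.47228194e+02 5.53306524e-02] 3.1702128579506064 [[0.6, -2.4], [0.2, -3.1], [-0.8, -1.2], [0.1, -0.5], [0.2, 4.0], [-0.3, 3.8]]
[[570.9 243.7 192.6]
 [470.7 238.1  98. ]
 [735.3 252.8  20. ]]
[[366.26863695 175.92723494]
 [359.19202692 178.72496111]
 [359.41530755 267.29545428]] [[173.0, 135.0], [161.0, 126.0], [166.0, 129.0], [185.0, 143.0], [180.0, 140.0], [142.0, 180.0], [132.0, 180.0], [139.0, 186.0], [153.0, 181.0], [145.0, 175.0], [225.0, 174.0]]
```

```bash
python3 -m inch '1 45 -15 -10 0 0 0;1 45 -20 -10 0 0 0;1 45 -20 0 0 0 0;1 40 -20 0 0 0 0;1 0 0 0 0 0 0'
python3 - <<'E'
from h import *
import cv2
s=env.sense();print(s['clock'],s['ee_pos'],s['ee_rot'],s['finger_gap'])
np.save('wp.npy',np.r_[s['ee_pos'],s['ee_rot']])
im=get_image('wrist');cv2.imwrite('pics/w1.png',cv2.resize(im[:,:,::-1],(768,576),interpolation=cv2.INTER_CUBIC))
E
```

```text
clock: 0.78
ee_pos: [572.6, 180.3, 262.3]
ee_rot: [-0.001, 0.704, 0.71, 0.0]
wrist_force: [-0.2, -0.9, 0.2]
finger_gap: -0.2
0.775 [572.60204681 180.29770256 262.32604227] [-1.09734986e-03  7.04150678e-01  7.10049626e-01  3.83726304e-04] -0.15690860184770664
```

View pics/w1.png

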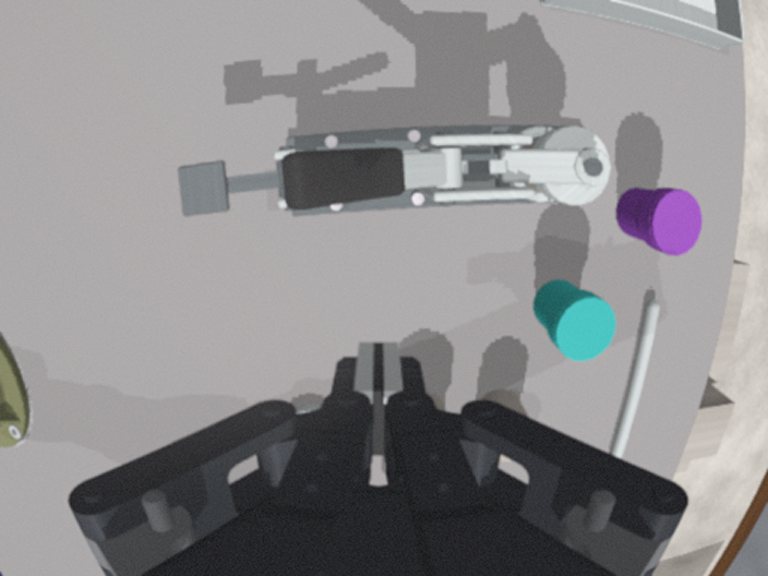

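```bash
cat >> h.py <<'E'
def projw(P,wp):
    c=get_calibration('wrist');q=wp[3:]
    T=np.eye(4);T[:3,:3]=R.from_quat(np.r_[q[1:],q[0]]).as_matrix();T[:3,3]=wp[:3]
    E=np.linalg.inv(T@c['mount']);P=np.atleast_2d(P)@E[:3,:3].T+E[:3,3]
    rr=np.hypot(P[:,0],P[:,1]);t=np.arctan2(rr,P[:,2]);K=c['K']
    return np.c_[K[0,2]+K[0,0]*t*P[:,0]/rr,K[1,2]+K[1,1]*t*P[:,1]/rr]
E
python3 - <<'E'
from h import *
wp=np.load('wp.npy')
# indices: 6:(-,+) 7:(-,-) 8:(+,-) 9:(+,+) pad ; 1..4 grip same order
obs=np.array([(178,167),(182,216),(229,210),(226,160),(405,196),(403,148),(283,153),(286,209)])/1.5
idx=[6,7,8,9,3,4,1,2]
f=lambda p:(projw(model(*p)[idx],wp)-obs).ravel()
r=least_squares(f,[635,247,.05],loss='soft_l1');print(r.x,(r.fun.reshape(-1,2)).round(1).tolist())
M=model(*r.x);print(M[[0,5,10]].round(1))
Z=lambda p,l:(np.array(l)@R.from_euler('z',p[2]).as_matrix().T+[p[0],p[1],0])
print('side',proj('side',M)[[0,5,10]].round(0),'scene',proj('scene',M)[[0,5,10]].round(0), 'cyl w x1.5',projw(Z(r.x,[[100,0,20],[100,0,85]]),wp)*1.5)
o=lambda x,y:(315+x/4,155+y/4)
so=np.array([o(227,40),o(188,40),o(184,142),o(221,142),o(152,93),o(152,62)])
sd=np.array([(135.5,184),(169,142),(220,178)])
g=lambda p:np.r_[f(p),(proj('scene',model(*p)[[1,2,3,4,8,7]])-so).ravel(),(proj('side',model(*p)[[5,0,10]])-sd).ravel()]
r=least_squares(g,r.x,loss='soft_l1');print(r.x,model(*r.x)[[0,5,10]].round(1),r.fun.reshape(-1,2).round(1).tolist())
E
```

```text
[6.24705368e+02 2.49219169e+02 7.91251834e-02] [[6.7, -0.8], [7.9, 0.1], [8.1, 0.4], [6.4, -0.9], [-0.8, 0.7], [-1.7, -1.2], [-2.2, -0.5], [-0.1, 5.2]]
[[560.3 244.1 192.6]
 [460.2 236.2  98. ]
 [724.4 257.1  20. ]]
side [[169. 135.]
 [139. 182.]
 [221. 175.]] scene [[366. 173.]
 [359. 176.]
 [361. 264.]] cyl w x1.5 [[551.77191346 163.1322102 ]
 [583.89577977 164.4880777 ]]
[6.24603269e+02 2.49117798e+02 7.79251938e-02] [[560.2 244.1 192.6]
 [460.1 236.3  98. ]
 [724.3 256.9  20. ]] [[6.6, -0.9], [7.8, 0.0], [7.9, 0.3], [6.3, -1.0], [-0.9, 0.8], [-1.8, -1.1], [-2.4, -0.5], [-0.3, 5.2], [0.5, -5.0], [0.2, -5.5], [-0.4, -3.8], [0.4, -3.2], [-0.3, 1.7], [-1.0, 1.6], [3.2, -1.9], [0.4, -6.5], [1.1, -3.4]]
```

Run:
```python
from h import *
wp=np.load('wp.npy')
def mod(p):
    hx,hy,yaw,s0,s1,th=p
    a=.8-th;ex=np.array([np.cos(a),0,-np.sin(a)]);ez=np.array([np.sin(a),0,np.cos(a)]);ey=np.array([0,1,0])
    g=np.array([0,0,116.])-100*ex+7*ez
    L=np.array([g+s*ex+y*ey for s,y in((s0,13),(s0,-13),(s1,-13),(s1,13))]);Z=R.from_euler('z',yaw).as_matrix()
    return L@Z.T+[hx,hy,0]
so=np.array([(227,40),(188,40),(184,142),(221,142)])/4+[315,155]
wo=np.array([(283,153),(286,209),(405,196),(403,148)])/1.5
po=np.array([(178,167),(182,216),(229,210),(226,160)])/1.5
sp=np.array([(152,93),(152,62)])/4+[315,155]
def f(p):
    q=np.r_[p,0]
    return np.r_[(projw(mod(q),wp)-wo).ravel(),(projw(model(*p[:3])[6:10],wp)-po).ravel(),(proj('scene',mod(q))-so).ravel(),(proj('scene',model(*p[:3])[[8,7]])-sp).ravel(), (proj('side',model(*p[:3])[[5,10]])-[(135.5,184),(220,178)]).ravel()]
r=least_squares(f,[625,248,.07,-36,36],loss='soft_l1');print(r.x,r.fun.reshape(-1,2).round(1).tolist());M=model(*r.x[:3]);print(M[[0,5,10]].round(1))
print(projw(M[[5,0]],wp)*1.5)
```

```text
[ 6.16189449e+02  2.47862766e+02  6.82253686e-02 -2.45373665e+01
  5.05469059e+01] [[-0.1, -0.5], [1.3, 3.4], [0.3, 0.1], [-0.2, -0.3], [-0.4, -0.9], [0.5, -0.1], [0.0, 0.4], [-1.3, -0.8], [0.0, -2.6], [-0.2, -3.2], [-1.0, -0.5], [-0.3, 0.2], [-0.1, -0.2], [-0.7, -0.2], [-0.1, -0.9], [-0.7, -2.3]]
[[551.7 243.5 192.6]
 [451.6 236.6  98. ]
 [716.  254.7  20. ]]
[[202.63280034 187.72568098]
 [330.40487698 178.2776292 ]]
```

The wrist view is clear: pad at (203,188), grip at (345,178), and the capped cylinder under the jaw at (575,165), all in the upscaled picture. The fit is consistent, with the hinge at (616,248) and a yaw of 3.9°. I move above the grip.

```bash
python3 -m inch '1 32 -4 0 0 0 0;1 32 -4 0 0 0 0;1 0 0 20 0 0 0;1 0 0 20 0 0 0;1 0 0 0 0 0 0'
python3 - <<'E'
from h import *
import cv2
s=env.sense();print(s['clock'],s['ee_pos'],s['wrist_force'])
im=get_image('side')[60:250,80:340];cv2.imwrite('pics/s2.png',cv2.resize(im[:,:,::-1],(780,570),interpolation=cv2.INTER_CUBIC))
E
```

```text
clock: 1.45
ee_pos: [566.9, 236.6, 220.2]
ee_rot: [-0.0, 0.708, 0.706, -0.002]
wrist_force: [-0.2, -0.9, -0.2]
finger_gap: -0.3
1.45 [566.85241728 236.6206305  220.19186697] [-0.19976017 -0.90654095 -0.1988426 ]
```

View pics/s2.png

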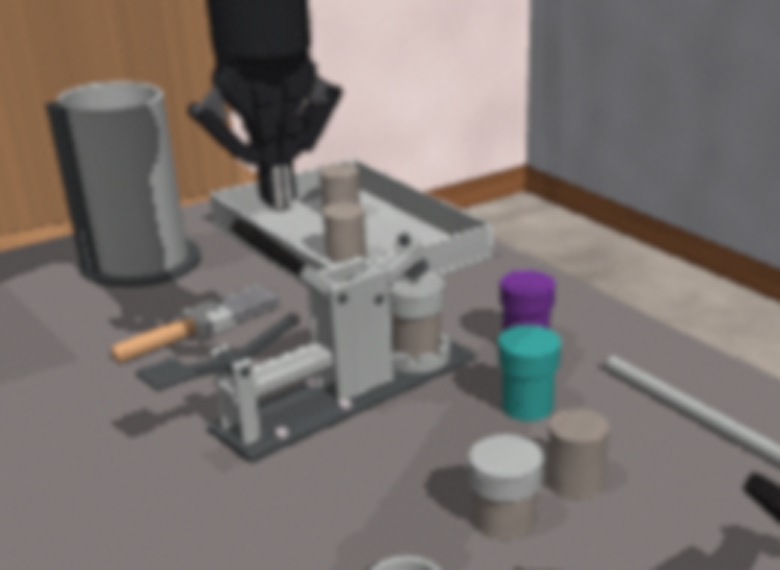

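```bash
python3 -m inch '1 7 0 10 0 0 0;1 0 -2 7 0 0 0;1 0 -7 7 0 0 0;1 0 -7 8 0 0 0;1 0 0 0 0 0 0'
python3 - <<'E'
from h import *
import cv2
s=env.sense();print(s['clock'],s['ee_pos'],s['wrist_force'])
a=get_image('side')[60:250,80:340];b=get_image('scene')[110:300,280:440]
cv2.imwrite('pics/s3.png',np.hstack([cv2.resize(a,(480,352)),cv2.resize(b,(296,352))])[:,:,::-1])
E
```

```text
clock: 2.12
ee_pos: [550.9, 245.6, 190.5]
ee_rot: [0.001, 0.707, 0.707, 0.0]
wrist_force: [1.6, -1.3, 3.2]
finger_gap: 0.2
2.125 [550.86186457 245.62542092 190.53757351] [ 1.55768709 -1.26795842  3.22475171]
```

View pics/s3.png

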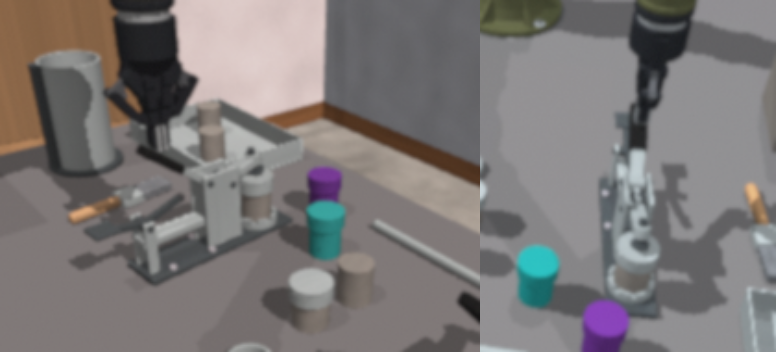

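Contact made: the handle is pressed part-way, with the fingertips on the grip at side-crop (158,148). I continue along the arc.

```bash
python3 -m inch '1 0 -5 8 0 0 0;1 0 -4 8 0 0 0;1 0 -4 9 0 0 0;1 0 -3 9 0 0 0;1 0 -3 8 0 0 0'
python3 -c "
from plant import env
s=env.sense();print(s['clock'],s['ee_pos'],s['wrist_force'])"
```

```text
clock: 2.85
ee_pos: [532.0, 246.0, 148.6]
ee_rot: [0.0, 0.707, 0.707, 0.0]
wrist_force: [1.2, -1.7, 1.8]
finger_gap: -0.1
2.85 [532.0254203  245.95497938 148.60667553] [ 1.18323318 -1.69748289  1.80563635]
```

```bash
python3 -m inch '1 0 -1 6 0 0 0;1 0 0 5 0 0 0;1 0 0 2 0 0 0;1 0 0 0 0 0 0;1 0 0 0 0 0 0'
python3 - <<'E'
from h import *
import cv2
s=env.sense();print(s['clock'],s['ee_pos'],s['wrist_force'])
a=get_image('side')[60:250,80:340];b=get_image('scene')[110:300,280:440]
cv2.imwrite('pics/s4.png',np.hstack([cv2.resize(a,(480,352)),cv2.resize(b,(296,352))])[:,:,::-1])
E
```

```text
clock: 3.48
ee_pos: [531.1, 246.0, 135.5]
ee_rot: [0.0, 0.707, 0.707, 0.0]
wrist_force: [-0.1, -0.1, 0.2]
finger_gap: 0.1
3.475 [531.14974215 246.03076296 135.45082334] [-0.1330252  -0.05166891  0.21432156]
```

View pics/s4.png

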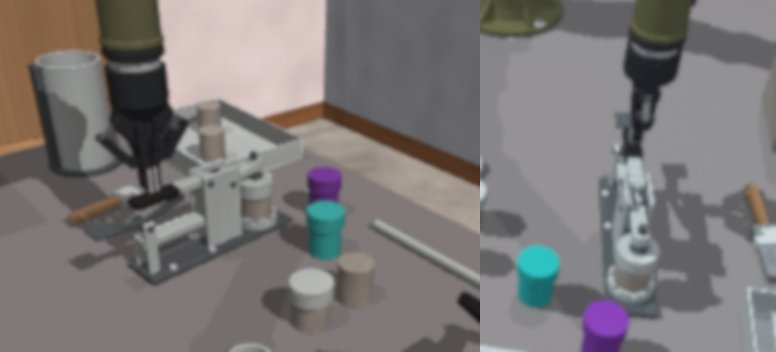

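The force fell to zero and the handle is level, so it has snapped over centre. I lift off and check.

```bash
python3 -m inch '1 0 0 -25 0 0 0;1 0 0 -40 0 0 0;1 -30 -10 -10 0 0 0;1 -30 -10 0 0 0 0;1 0 0 0 0 0 0'
python3 - <<'E'
from h import *
import cv2
s=env.sense();print(s['clock'],s['ee_pos'],s['wrist_force'])
np.save('wp2.npy',np.r_[s['ee_pos'],s['ee_rot']])
im=get_image('wrist');cv2.imwrite('pics/w5.png',cv2.resize(im[:,:,::-1],(768,576),interpolation=cv2.INTER_CUBIC))
a=get_image('side')[60:250,80:340];b=get_image('scene')[110:300,280:440]
cv2.imwrite('pics/s5.png',np.hstack([cv2.resize(a,(480,352)),cv2.resize(b,(296,352))])[:,:,::-1])
E
```

```text
clock: 4.2
ee_pos: [511.2, 183.3, 210.9]
ee_rot: [0.001, 0.709, 0.706, 0.0]
wrist_force: [-0.4, -0.0, 0.2]
finger_gap: 0.1
4.2 [511.23255645 183.28088225 210.90584566] [-0.3912806  -0.03372026  0.21249623]
```

View pics/s5.png

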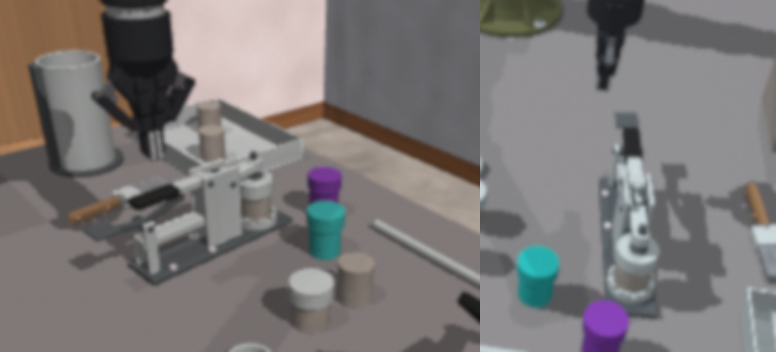

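View pics/w5.png

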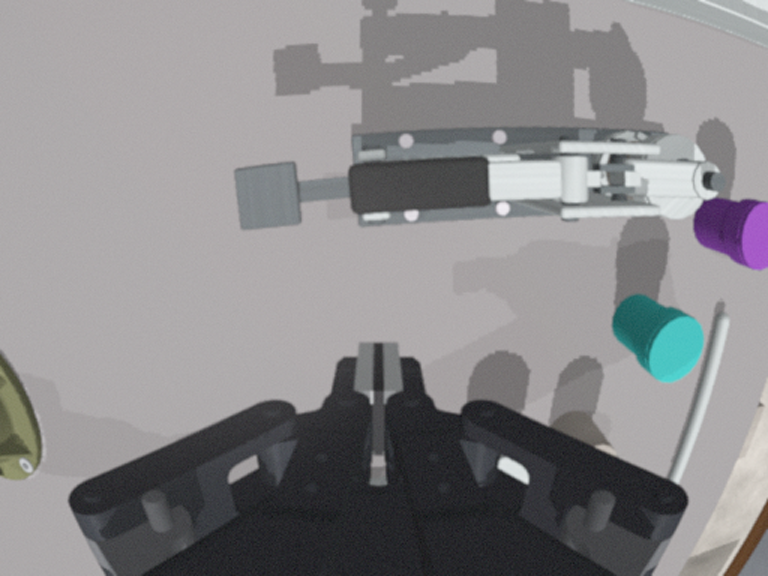

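```bash
python3 - <<'E'
from h import *
wp=np.load('wp2.npy')
po=np.array([(236,170),(241,229),(301,221),(296,163)])/1.5
f=lambda p:(projw(model(*p)[6:10],wp)-po).ravel()
r=least_squares(f,[616,248,.07]);print(r.x,r.fun.round(1));print(model(*r.x)[5])
E
python3 -m inch '1 0 0 -10 -10 0 0;1 0 -10 0 -10 0 0;1 20 -20 0 -10 0 0;1 20 -20 0 0 0 0;1 0 0 0 0 0 0'
```

```text
[6.16023639e+02 2.47288001e+02 6.65572327e-02] [-1.3 -1.5  0.1  1.   0.9  2.4  0.2 -1.8]
[451.38896817 236.31416428  98.        ]
clock: 4.97
ee_pos: [463.2, 228.5, 201.2]
ee_rot: [0.183, 0.681, 0.685, 0.183]
wrist_force: [0.5, -0.8, -0.2]
finger_gap: -0.3
```

```bash
python3 -m inch '1 4 -10 14 0 0 0;1 4 -10 14 0 0 0;1 0 -10 14 0 0 0;1 0 -8 14 0 0 0;1 0 0 0 0 0 0'
python3 - <<'E'
from h import *
import cv2
s=env.sense();print(s['clock'],s['ee_pos'],s['wrist_force'])
im=get_image('wrist');cv2.imwrite('pics/w6.png',cv2.resize(im[:,:,::-1],(512,384)))
a=get_image('side')[60:250,80:340];b=get_image('scene')[110:300,280:440]
cv2.imwrite('pics/s6.png',np.hstack([cv2.resize(a,(480,352)),cv2.resize(b,(296,352))])[:,:,::-1])
E
```

```text
clock: 5.6
ee_pos: [460.4, 233.6, 133.4]
ee_rot: [0.182, 0.683, 0.683, 0.182]
wrist_force: [0.5, -0.7, 0.1]
finger_gap: -0.1
5.6 [460.4285204  233.64647512 133.3608914 ] [ 0.46013041 -0.68725551  0.07325204]
```

View pics/s6.png

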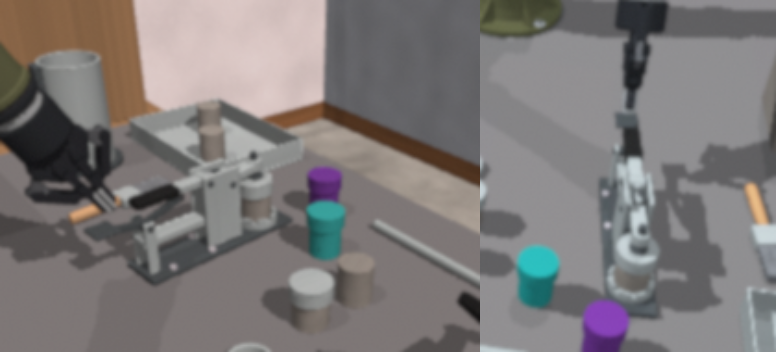

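View pics/w6.png

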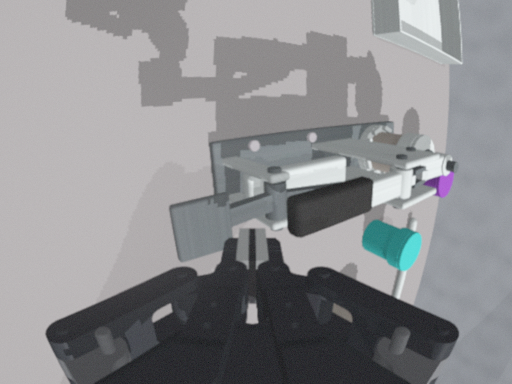

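The fingertips stand just above the pad, shown at wrist (205,225), and clear of the locked handle. I press down gradually.

```bash
python3 -m inch '1 3 -5 7 0 0 0;1 0 -5 7 0 0 0;1 0 -3 5 0 0 0;1 0 -3 4 0 0 0;1 0 0 0 0 0 0'
python3 -c "
from plant import env
s=env.sense();print(s['clock'],s['ee_pos'],s['wrist_force'])"
```

```text
clock: 6.38
ee_pos: [457.6, 236.9, 106.3]
ee_rot: [0.183, 0.683, 0.683, 0.183]
wrist_force: [-4.5, -2.0, 7.1]
finger_gap: -0.3
6.375 [457.55874215 236.93347953 106.31408594] [-4.45635169 -2.02645471  7.09673851]
```

```bash
python3 -m inch '1 0 -2 3 0 0 0;1 0 -2 3 0 0 0;1 0 -1 2 0 0 0;1 0 0 0 0 0 0;1 0 0 0 0 0 0'
python3 - <<'E'
from h import *
import cv2
s=env.sense();print(s['clock'],s['ee_pos'],s['wrist_force'])
a=get_image('side')[60:250,80:340];b=get_image('scene')[110:300,280:440]
cv2.imwrite('pics/s7.png',np.hstack([cv2.resize(a,(480,352)),cv2.resize(b,(296,352))])[:,:,::-1])
E
```

```text
clock: 7.0
ee_pos: [456.9, 237.0, 96.6]
ee_rot: [0.183, 0.683, 0.683, 0.183]
wrist_force: [-5.8, -0.2, 4.6]
finger_gap: 0.0
7.0 [456.94228472 236.99146268  96.58331292] [-5.81637982 -0.22295733  4.64049951]
```

View pics/s7.png

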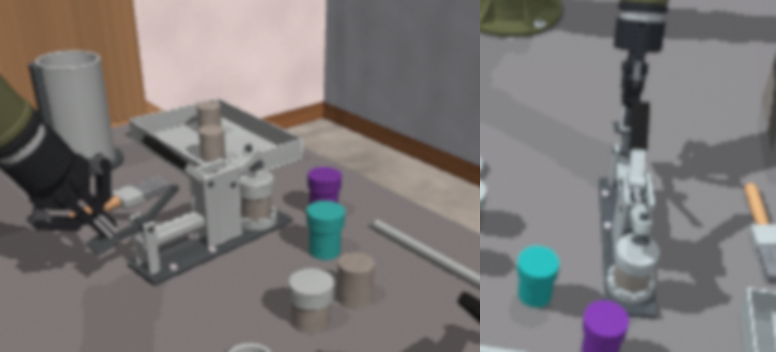

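The handle has flown open, with the raised black grip at scene-crop (640,125). I retreat along the tool axis.

```bash
python3 -m inch '1 0 0 -10 0 0 0;1 0 0 -20 0 0 0;1 -20 0 -30 5 0 0;1 -40 10 -30 10 0 0;1 -40 0 -20 10 0 0'
python3 - <<'E'
from h import *
import cv2
s=env.sense();print(s['clock'],s['ee_pos'],s['wrist_force'])
wp=np.r_[s['ee_pos'],s['ee_rot']]
im=get_image('wrist');cv2.imwrite('pics/w8.png',cv2.resize(im[:,:,::-1],(768,576)))
a=get_image('side')[95:225,110:260];b=get_image('scene')[150:280,315:415]
cv2.imwrite('pics/s8.png',np.hstack([cv2.resize(a,(450,390),interpolation=2),cv2.resize(b,(300,390),interpolation=2)])[:,:,::-1])
print(projw(model(616.1,247.6,.067)[[0,5]],wp)*1.5)
E
```

```text
clock: 7.72
ee_pos: [419.0, 139.3, 200.4]
ee_rot: [0.035, 0.706, 0.707, 0.035]
wrist_force: [0.4, -0.1, -0.7]
finger_gap: -0.0
7.725 [419.03530259 139.26790464 200.38866087] [ 0.42898284 -0.08334117 -0.65747706]
[[699.33082667 103.36865645]
 [418.59163274 112.19013753]]
```

View pics/s8.png

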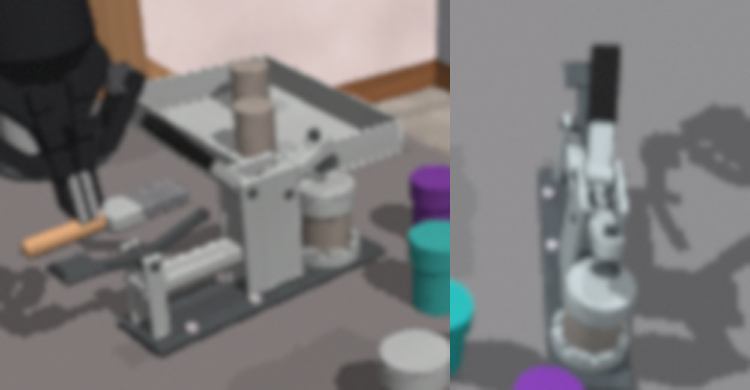

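View pics/w8.png

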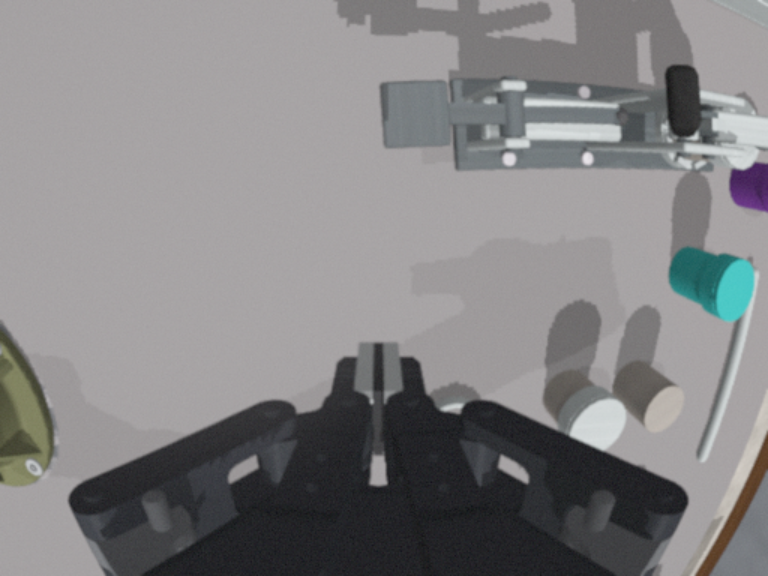

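Run:
```python
from h import *
import cv2
b=get_image('scene')[:,:,::-1];a=cv2.imread('pics/scene0.png')
d=get_image('side')[:,:,::-1];c=cv2.imread('pics/side0.png')
r=lambda i,x,y:cv2.resize(i[y:y+60,x:x+60],(390,300),interpolation=cv2.INTER_CUBIC)
cv2.imwrite('pics/cmp.png',np.vstack([np.hstack([r(a,335,225),r(b,335,225)]),np.hstack([r(c,190,130),r(d,190,130)])]))
print(env.sense()['qd'].round(3))
```

```text
[-0.01  -0.001 -0.03   0.023  0.003  0.    -0.002]
```

View pics/cmp.png

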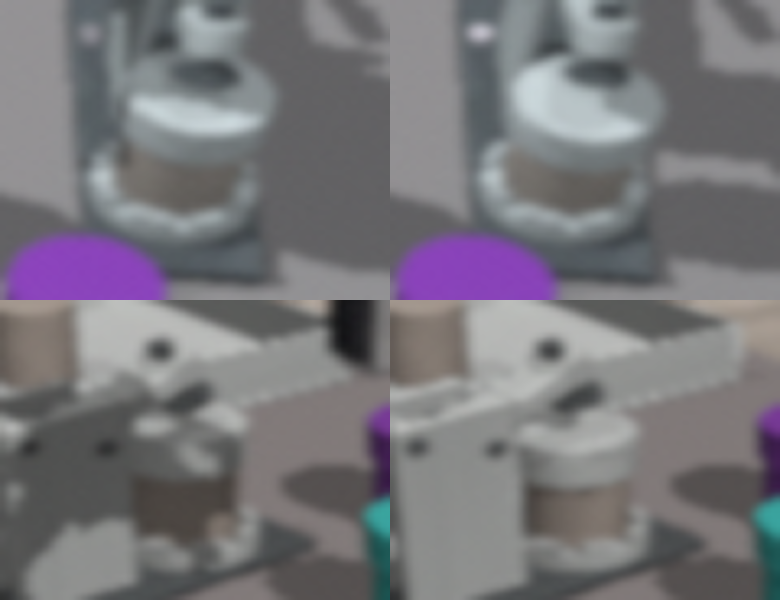

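Run:
```python
from h import *
import cv2
b=get_image('scene')[:,:,::-1];a=cv2.imread('pics/scene0.png')
d=get_image('side')[:,:,::-1];c=cv2.imread('pics/side0.png')
for n,i,j,x,ys in(('scene',a,b,361,range(240,275)),('side',c,d,219,range(146,186))):
    print(n,ys[0]);
    for k in(i,j):print(k[ys[0]:ys[-1],x-2:x+3].mean((1,2)).round().astype(int).tolist())
    # redness b-r (concrete brown)
    for k in(i,j):
        q=k[ys[0]:ys[-1],x-2:x+3].astype(float).mean(1);print((q[:,2]-q[:,0]).round().astype(int).tolist())
hx,hy,y=616.1,247.6,.067
cx=np.array([hx+100*np.cos(y),hy+100*np.sin(y)])
for n in('scene','side'):
    cam=get_calibration(n)['extrinsics'][:2,3];u=(cam-cx)/np.linalg.norm(cam-cx)
    # concrete front foot z=20..; cap lower edge if cap top plate at cyl top when home
    for z in (64,66,68,70,72,74): print(n,z,proj(n,[*(cx+27*u),z])[0].round(1))
```

```text
scene 240
[114, 120, 128, 140, 163, 185, 196, 201, 201, 194, 177, 153, 137, 132, 129, 126, 118, 109, 103, 102, 101, 100, 99, 98, 97, 99, 108, 129, 150, 155, 146, 132, 117, 104]
[159, 174, 185, 192, 194, 194, 194, 194, 195, 196, 195, 185, 163, 142, 131, 128, 125, 120, 111, 103, 99, 98, 98, 96, 96, 97, 107, 128, 148, 153, 144, 130, 115, 102]
[-10, -9, -10, -10, -12, -14, -14, -15, -15, -14, -13, -11, -10, -9, -10, -8, -6, -1, 5, 7, 7, 8, 8, 7, 7, 6, 3, -2, -8, -11, -11, -10, -9, -10]
[-13, -14, -14, -14, -14, -14, -15, -14, -14, -14, -14, -13, -12, -10, -9, -9, -9, -7, -3, 3, 6, 7, 8, 7, 7, 6, 4, -3, -8, -10, -11, -10, -9, -10]
side 146
[123, 101, 82, 72, 74, 89, 110, 120, 116, 113, 115, 116, 118, 123, 130, 133, 131, 122, 108, 91, 77, 70, 70, 70, 70, 70, 71, 72, 73, 73, 74, 78, 86, 94, 104, 111, 111, 102, 88]
[122, 100, 82, 73, 77, 98, 127, 143, 148, 155, 164, 169, 174, 174, 163, 149, 145, 144, 144, 143, 135, 117, 102, 104, 109, 110, 110, 111, 111, 110, 112, 117, 126, 132, 137, 140, 138, 125, 101]
[0, -1, -2, -3, -2, -2, 0, 1, 1, 0, 0, 0, 0, 0, 1, 0, 0, 0, 0, 2, 6, 9, 10, 9, 10, 10, 10, 11, 10, 11, 11, 9, 6, 3, 1, 0, 1, 0, -2]
[-1, -2, -2, -3, -3, -1, 0, 0, 1, 1, 0, 0, 0, 0, 0, 0, 0, 0, 0, 0, 1, 4, 10, 14, 16, 16, 16, 16, 16, 16, 16, 14, 10, 5, 1, 0, 0, -1, -2]
scene 64 [360.8 258.4]
scene 66 [360.9 257.9]
scene 68 [361.1 257.4]
scene 70 [361.2 256.9]
scene 72 [361.3 256.4]
scene 74 [361.4 255.9]
side 64 [219.1 167. ]
side 66 [219.1 166.4]
side 68 [219.1 165.7]
side 70 [219.1 165.1]
side 72 [219.  164.5]
side 74 [219.  163.9]
```

The cap edge moved down about 1.4 px in the scene view and 1.8 px in the side view, or roughly 6 mm in both. That fits fully home from a start of about 2 mm.

```bash
python3 -m inch '1 0 0 0 0 0 0;1 0 0 0 0 0 0;1 0 0 0 0 0 0;1 0 0 0 0 0 0;1 0 0 0 0 0 0'; python3 -c "
from plant import env
print(env.finish_job())"
```

```text
clock: 8.7
ee_pos: [419.1, 139.1, 197.2]
ee_rot: [0.036, 0.707, 0.705, 0.034]
wrist_force: [0.3, -0.4, -0.1]
finger_gap: 0.2
the job is handed in; nothing more can be done
None
```

I closed the handle of the pliers holding the capped cylinder until it snapped over centre, took the gripper off, and checked that it stayed locked. I then pressed the release pad down about 17 mm from a tilted approach, and the handle flew fully open. The job was handed in at 8.7 s, with contact forces of only a few newtons in the readings I took.

The last pictures show:
- **Pliers:** the handle is open, with the gripper well clear of everything.
- **Cylinder:** it stands upright in its seat.
- **Cap:** it sits about 5 to 6 mm lower than at the start. That fits fully home if it began near 2 mm down, but the pictures only resolve about 1 to 2 mm, so this is not a direct reading.

One early check disagreed: my first pose fits had the pad about 8 px off in the wrist view. The grip's rubber is not centred on its point the way I had modelled it. Freeing that in the fit brought the pad and most of the other points within about 1 px, with 2 to 3 px left at a few of the grip and seat points. The pad fitted again after locking gave the same position.

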